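Count to the third lane and load the tin

ROBOT

A 7-joint arm with a two-finger parallel gripper is mounted at the origin on the work surface. World frame = base frame: x ahead of the robot, y to its left, z up, the work surface at z = 0. Lengths are in mm, angles in rad, forces in N, time in s.
With the tool pointing down it reaches from about 400 to 900 mm from the base axis. Payload 5.6 kg.
Tool frame: the origin (TCP) lies midway between the tips of the shut fingers; the grasp point (between the pads) lies 19 mm behind it; x points along the fingers, y is the direction in which the jaws open and shut, and the axes are right-handed (so a half turn about x gives the same grasp; the last joint's range is limited). The gripper opens to 92 mm and grips with 3 to 60 N. Pads are 20 mm wide; open, the fingers measure 128 mm over their backs; the gripper's body (75 mm by 189 mm) begins 69 mm behind the grasp point.
Start: joints at [1.159, 0.468, -0.012, 1.603, 0.006, 1.071, -0.056], TCP at [234.282, -606.317, 214.592] pointing down, gripper open.
Joint ranges: [-2.53, 2.53], [-0.31, 2.02], [-1.57, 1.55], [0.28, 2.44], [-1.29, 4.43], [0.15, 1.84], [-2.92, 2.92]. Speed limits (rad/s): [2.57, 2.57, 3.14, 3.14, 3.14, 3.14, 3.14].

INTERFACE

Orientations are given as a rotation vector (axis times angle).
In Python, from cell import robot, grip, kin, viewer gives the robot as it stands. Calls block until the motion is done:
- robot.movep(position, orientation): joint-space move of the TCP to a pose.
- robot.servo_line(position, feed=150, rotation=None): straight line of the TCP; rotation=None keeps the orientation; feed is the mean speed in mm/s.
- robot.goto_joints(angles): joint-space move.
- grip(opening, newtons=None): opening from 0.0 (shut) to 1.0 (fully open); newtons is the grip in N (None keeps the last); returns when the fingers have stopped.
- robot.hold(seconds).
- kin.ik(position, orientation): joint angles nearest the present ones, or None.
- robot.observe(): the state.
- viewer.read_camera(name): name is "scene" or "top" or "wrist"; returns the picture (480x640x3 uint8, red, green, blue); there is no depth.
- viewer.camera_info(name): a dict with "camera_matrix" (3x3 intrinsics, pixels), "R" (3x3) and "t" (3): a world point X has camera coordinates R X + t. Camera axes: x right, y down, z forward; pixel columns grow to the right and rows downward; lengths in mm; the calibration is good to about 2 mm. The wrist camera is an equidistant fisheye: a pixel r from the principal point sees the ray r / f radians off the axis. A picture is of the moment at which its call begins: read the wrist's pose just before it. camera_info takes no time and is no camera call; for the wrist camera it gives the pose at the moment of the call.
A pose or a line that the arm cannot do raises robot.IKError and nothing moves.
- robot.job_done(): hands the job in, once; it reports no verdict.
Trained networks look in the newest picture that a camera, given by its name, has taken for a name from the list of things; names that differ only in an ending like _2 or _b are one class to them, and where a whole thing is asked for, a point or a joint stands for the part that bears it (a point fixed in the world has none). Each returns a list of dicts, best first, with "confidence" (0 to 1); they miss things now and then, are a little off and sometimes report something else, mostly with a low value. They report only what shows in the picture. A call takes as long as a camera call. They do not tell look-alikes from the thing itself.
- viewer.silhouettes(name, camera): "mask" (480x640 bool, what is visible of it).
- viewer.pinpoint(name, camera): "at" ([x, y, z] in mm, in the coordinates of the camera as it stood for that picture, good to about 4 mm: a listed point, or the origin of a listed thing).
The state is a dict: "t": time; "joints": joint angles; "joint_velocities": joint speeds; "joint_torque": joint torques, N m; "tcp_pos": TCP position; "tcp_rot": TCP orientation; "contact_force": force on the tool from outside, world axes, zero at the start; "wrist_torque": the same for the moment, N m; "grip_width": opening from 0.0 (shut) to 1.0 (fully open).
Only numpy, scipy, OpenCV 4.12 (cv2) and the standard library are available. Lean on these libraries where they do the work, as an engineer would, in place of code of your own. Each camera call takes 0.05 s, during which the arm holds its last target.

TASK

Load the lone flat tin into the divider rack. First count the gaps by touch: run a fingertip along the front ends of the rack's walls from the left-hand side wall (left as seen from the robot), touching each wall end in turn, up to the fourth wall, which closes the third gap. Then push the tin across the table into that third gap until it and the tin already in there stand tight together, fully home against the back rail; the tins stay flat on the table, are only pushed, never lifted, and everything else is left where it stands.

Things in the scene. Friction and masses are not known exactly. Their poses are not given: they have to be found in the camera images.
- rack: divider rack, screwed to the table, turned up to 0.12 rad: aluminium back rail 46 mm high and 7 upright steel walls (wall 0 to 6 from the left), making 6 gaps open at top and front; the table is their floor. Origin on the table, mid front; x into the gaps, y left along the wall ends, z up. Wall ends at x=0, rail face at x=150 mm; walls at y=240,160,80,0,-80,-160,-240 mm; third gap's axis y=40
- wall0: the rack's left-hand side wall, left of the first gap. Like all the walls it is rigid, 40 mm high, 4 mm thick and 150 mm long, its front edge rolled to an upright round nose of 10 mm diameter: 70 mm free between noses, 76 mm between walls. Origin on the table at the front of the nose; axes as the rack's
- wall1: the wall between the first and the second gap; origin and axes as for wall0. Rigid, fixed
- wall2: the wall between the second and the third gap; origin and axes as for wall0. Rigid, fixed
- wall3: the wall between the third and the fourth gap; origin and axes as for wall0. Rigid, fixed
- tin: the tin to load: flat round food tin, 65 mm across, 38 mm high, 80 to 150 g, paper label, pull ring on the lid, standing alone on the open table between robot and rack, up to 200 mm to either side of the third gap's axis. Origin at the centre of its underside, z up; its yaw means nothing
- lane_tin3: the tin already in the third gap, same size and kind; origin at the centre of its underside. Starts up to 20 mm short of the back rail and slides freely. Fully home, its centre is at x = 117.5 mm in the rack's frame and the loaded tin's, tight against it, at 52.5 mm
- lane_tin1: a like tin (65 mm across, 38 mm high) standing in gap 1 from the left, near the back rail; origin at the centre of its underside. To be left alone
- lane_tin2: a like tin (65 mm across, 38 mm high) standing in gap 2 from the left, near the back rail; origin at the centre of its underside. To be left alone
- lane_tin4: a like tin (65 mm across, 38 mm high) standing in gap 4 from the left, near the back rail; origin at the centre of its underside. To be left alone
- lane_tin5: a like tin (65 mm across, 38 mm high) standing in gap 5 from the left, near the back rail; origin at the centre of its underside. To be left alone
- lane_tin6: a like tin (65 mm across, 38 mm high) standing in gap 6 from the left, near the back rail; origin at the centre of its underside. To be left alone
- tall_can: bystander: standing food can with a label, 75 mm across, 110 mm high; origin at the centre of its underside; to the robot's right, outside the right half of the rack's front
- jar: bystander: amber glass jar with a white lid, 70 mm across, 95 mm high; origin at the centre of its underside; on the robot's right (it and the tall can may change places)
- sardine_tin: bystander: flat rectangular tin, 60 by 106 by 24 mm, its long side (y) pointing away from the robot; origin at the centre of its underside; to the right of the tin
- tape_roll: bystander: roll of packing tape lying flat, 100 mm across, 48 mm high; origin at the centre of its underside; near the robot, to its left
- marker: bystander: marker pen lying across, 135 mm long, 17 mm thick; origin under its middle, x along it; in front of the rack's right-hand gaps
- tea_box: bystander: small carton, 70 by 125 by 65 mm; origin at the centre of its underside; to the left of the rack's front
Not all that is in view belongs to the job. What is shaped like the tin but blue or orange is not meant.

How it is judged:
By the outcome, as a careful person would: the job done as asked, in the order asked, and still so for the second after the job is handed in, with the robot touching nothing.
It also fails if it takes over 66 s, if anything falls off the work surface, if the arm or the gripper's body presses on something with over 40 N, if the wrist force passes 120 N, or if a joint passes its speed limit or range.

## Working session

There is one attempt and no reset: what is moved stays moved. The work goes in short steps, each a Python script; the robot and the scene stay as the last script left them, time stands still between calls to the robot, and variables do not carry over. Pictures are saved under pics/ and viewed, and the job is handed in when it is done.

```bash
ls; mkdir -p pics
python3 - <<'E'
from cell import robot, grip, kin, viewer
import cv2,numpy as np
s=robot.observe()
print({k:np.round(v,3) for k,v in s.items()})
for c in ["scene","top","wrist"]:
    im=viewer.read_camera(c); cv2.imwrite(f"pics/{c}0.png",im[:,:,::-1])
    i=viewer.camera_info(c); print(c,i)
E
```

```text
pics
{'t': np.float64(0.0), 'joints': array([ 1.159,  0.468, -0.012,  1.604,  0.006,  1.071, -0.056]), 'joint_velocities': array([ 0.   , -0.001, -0.001, -0.   ,  0.001, -0.001,  0.001]), 'joint_torque': array([-0.0000e+00, -5.2059e+01, -1.2000e-02, -2.4375e+01, -5.7000e-02,
        1.7000e-02,  0.0000e+00]), 'tcp_pos': array([ 234.037, -605.807,  213.665]), 'tcp_rot': array([ 2.02 ,  0.378, -2.021]), 'contact_force': array([-0.004,  0.149, -0.362]), 'wrist_torque': array([ 0.026, -0.034,  0.047]), 'grip_width': np.float64(1.004)}
scene {'camera_matrix': array([[510.4318539 ,   0.        , 315.48193407],
       [  0.        , 510.4318539 , 246.66198355],
       [  0.        ,   0.        ,   1.        ]]), 'R': array([[ 0.60460851,  0.79648974, -0.00725533],
       [ 0.65884612, -0.50520184, -0.55739832],
       [-0.44762745,  0.33222763, -0.83021351]]), 't': array([-325.13183122, -325.27015762, 1429.43180437])}
top {'camera_matrix': array([[519.58794331,   0.        , 331.35395815],
       [  0.        , 519.58794331, 237.62287735],
       [  0.        ,   0.        ,   1.        ]]), 'R': array([[ 0.0078067 , -0.99991457,  0.01048356],
       [-0.98250159, -0.00962092, -0.18600556],
       [ 0.18609053, -0.00884803, -0.98249276]]), 't': array([ -18.42881103,  549.77988079, 1238.05000176])}
wrist {'camera_matrix': array([[371.64829954,   0.        , 320.64184597],
       [  0.        , 371.64829954, 237.0497237 ],
       [  0.        ,   0.        ,   1.        ]]), 'R': array([[ 0.36102515, -0.93255212, -0.00271794],
       [-0.89208428, -0.34620492,  0.29039249],
       [-0.2717471 , -0.10241437, -0.95690376]]), 't': array([-649.28788584,  -34.20066466,  392.32795704])}
```

View pics/top0.png

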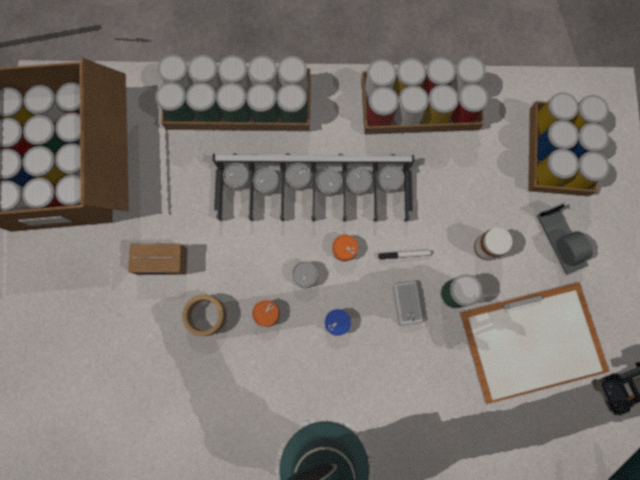

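View pics/scene0.png

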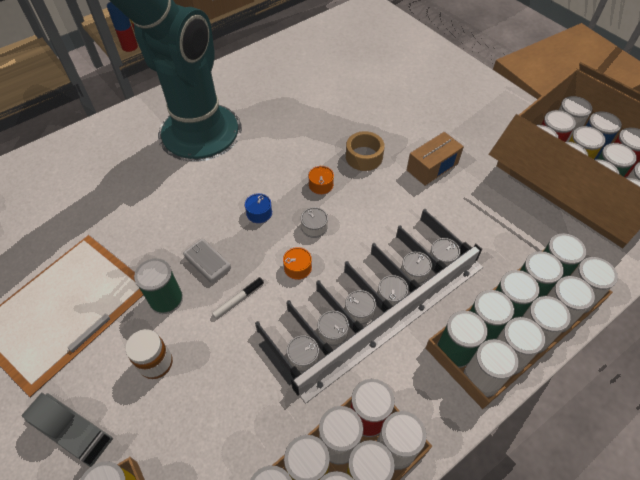

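```bash
cat > h.py <<'E'
from cell import robot, grip, kin, viewer
import cv2,numpy as np
def world(cam,at):
    i=viewer.camera_info(cam); return i["R"].T@(np.array(at)-i["t"])
def pix2w(cam,uv,z):
    i=viewer.camera_info(cam); K=i["camera_matrix"]
    d=i["R"].T@np.linalg.solve(K,[uv[0],uv[1],1.]); c=-i["R"].T@i["t"]
    return c+d*(z-c[2])/d[2]
def w2pix(cam,X):
    i=viewer.camera_info(cam); p=i["camera_matrix"]@(i["R"]@np.array(X,float)+i["t"]); return p[:2]/p[2]
E
python3 - <<'E'
from h import *
for c in ["top","scene"]:
    viewer.read_camera(c)
    for n in ["rack","wall0","wall1","wall2","wall3","tin","lane_tin3","tall_can","jar","sardine_tin","tape_roll","marker","tea_box"]:
        r=viewer.pinpoint(n,c)
        print(c,n,[(round(d["confidence"],2),np.round(world(c,d["at"]),0).tolist()) for d in r[:8]])
print(robot.observe()["t"])
E
```

```text
top rack [(0.75, [596.0, 273.0, -2.0]), (0.73, [602.0, 31.0, 1.0])]
top wall0 [(0.92, [597.0, 277.0, -2.0]), (0.81, [605.0, 192.0, 0.0]), (0.65, [604.0, 114.0, 1.0]), (0.63, [599.0, 35.0, -0.0])]
top wall1 [(0.92, [597.0, 277.0, -2.0]), (0.81, [605.0, 192.0, 0.0]), (0.65, [604.0, 114.0, 1.0]), (0.63, [599.0, 35.0, -0.0])]
top wall2 [(0.92, [597.0, 277.0, -2.0]), (0.81, [605.0, 192.0, 0.0]), (0.65, [604.0, 114.0, 1.0]), (0.63, [599.0, 35.0, -0.0])]
top wall3 [(0.92, [597.0, 277.0, -2.0]), (0.81, [605.0, 192.0, 0.0]), (0.65, [604.0, 114.0, 1.0]), (0.63, [599.0, 35.0, -0.0])]
top tin [(0.92, [461.0, 48.0, 2.0]), (0.85, [343.0, -28.0, -2.0]), (0.79, [370.0, 149.0, -2.0]), (0.75, [529.0, -49.0, -3.0])]
top lane_tin3 [(0.96, [702.0, 157.0, -1.0]), (0.81, [710.0, 236.0, 1.0]), (0.8, [718.0, 75.0, -4.0]), (0.58, [700.0, -6.0, 2.0])]
top tall_can [(0.78, [420.0, -325.0, -2.0])]
top jar [(0.92, [543.0, -418.0, -1.0]), (0.28, [604.0, 192.0, -1.0])]
top sardine_tin [(0.88, [397.0, -205.0, 2.0]), (0.23, [493.0, 420.0, 4.0])]
top tape_roll [(0.91, [357.0, 300.0, -2.0]), (0.45, [597.0, 280.0, 1.0])
[... 714 characters left out ...]
(0.63, [363.0, 146.0, 4.0]), (0.56, [461.0, 53.0, 2.0]), (0.5, [715.0, 233.0, 3.0]), (0.18, [604.0, 197.0, -1.0]), (0.17, [714.0, -166.0, 1.0])]
scene lane_tin3 [(0.98, [720.0, 77.0, 2.0]), (0.95, [706.0, -10.0, -2.0]), (0.78, [704.0, 156.0, 3.0]), (0.68, [711.0, 232.0, 6.0]), (0.65, [709.0, -84.0, 3.0]), (0.6, [714.0, -163.0, 2.0])]
scene tall_can [(0.62, [417.0, -328.0, 3.0])]
scene jar [(0.65, [392.0, -205.0, -3.0]), (0.61, [536.0, -415.0, 0.0])]
scene sardine_tin [(0.91, [394.0, -207.0, -1.0])]
scene tape_roll [(0.83, [361.0, 295.0, -0.0]), (0.16, [704.0, 162.0, 2.0])]
scene marker [(0.86, [520.0, -199.0, -3.0]), (0.57, [461.0, 53.0, 0.0])]
scene tea_box [(0.6, [500.0, 419.0, 1.0])]
1.55
```

The top view shows the grey tin at about px (305,273), which puts it near world (461,50). The rack fronts are at x≈602 with yaw near 0. The orange and blue tins are decoys. I'll refine the rack pose with an overlay on the saved picture.

Run:
```python
from h import *
im=cv2.imread("pics/top0.png")
O=np.array([602,35.]);th=0.0
im=cv2.resize(im[120:300,190:430],None,fx=3.3,fy=3.3,interpolation=cv2.INTER_CUBIC)
def rk(x,y,z): return [O[0]+x*np.cos(th)-y*np.sin(th),O[1]+x*np.sin(th)+y*np.cos(th),z]
def P(X): p=(w2pix("top",X)-[190,120]+.5)*3.3; return tuple(int(v) for v in p)
for y in range(240,-241,-80):
    cv2.line(im,P(rk(0,y,40)),P(rk(150,y,40)),(0,255,0),1)
cv2.line(im,P(rk(150,240,46)),P(rk(150,-240,46)),(255,0,255),1)
a=np.linspace(0,6.283,60)
cv2.polylines(im,[np.array([P([461+32.5*np.cos(t),50+32.5*np.sin(t),38]) for t in a])],1,(0,0,255),1)
cv2.imwrite("pics/ov0.png",im)
```

```text
(no output)
```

View pics/ov0.png

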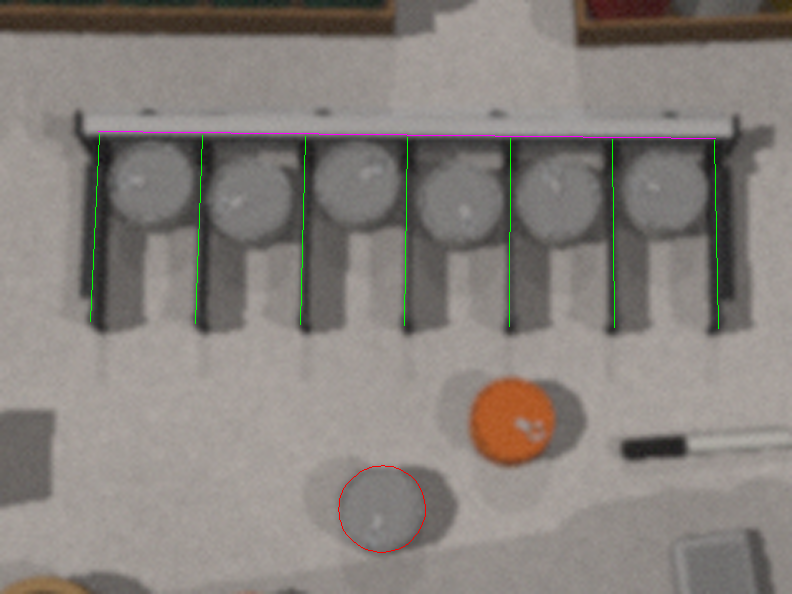

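```bash
cat >> h.py <<'E'
from scipy.spatial.transform import Rotation as Ro
def down(yaw=0,flip=False):
    R=np.array([[0,0,1],[0,1,0],[-1,0,0]],float)
    if flip: R=R@np.diag([1,-1,-1])
    return (Ro.from_euler('z',yaw)*Ro.from_matrix(R)).as_rotvec()
E
python3 - <<'E'
from h import *
s=robot.observe()
print(Ro.from_rotvec(s["tcp_rot"]).as_matrix().round(2))
for f in (0,1):
    for p in ([550,276,150],[575,276,20],[612,74,14]): 
        q=kin.ik(p,down(0,f)); print(f,None if q is None else np.round(q,2))
f=min((0,1),key=lambda f: 9 if kin.ik([550,276,150],down(0,f)) is None else abs(kin.ik([550,276,150],down(0,f))[6]-s["joints"][6]))
open("flip","w").write(str(f)); print("flip",f)
robot.movep([550,276,150],down(0,f)); print(robot.observe()["t"])
grip(0.0,20); s=robot.observe(); print(s["t"],s["tcp_pos"].round(1),s["contact_force"].round(2),s["grip_width"])
robot.servo_line([578,276,22],feed=200)
s=robot.observe(); print(s["t"],s["tcp_pos"].round(1),s["contact_force"].round(2))
E
```

```text
[[-0.    0.36 -0.93]
 [-0.   -0.93 -0.36]
 [-1.    0.    0.  ]]
0 [ 0.24  0.82 -1.15  1.7   0.8   1.18  0.44]
0 [-0.    0.83 -0.71  1.71  0.68  0.87  0.55]
0 [ 0.41  0.87 -0.84  1.76  0.82  0.9   0.77]
1 [ 0.    0.6  -0.72  1.71  0.46  1.   -2.46]
1 [-0.18  0.74 -0.44  1.72  0.43  0.77 -2.4 ]
1 [ 0.02  0.69 -0.26  1.79  0.26  0.69 -1.96]
flip 0
4.8333
6.1833 [550. 276. 150.] [-0.34 -0.82  0.5 ] 0.004040971373328134
6.9917 [578.1 276.9  23. ] [ 0.56 -0.13  0.7 ]
```

```bash
cat >> h.py <<'E'
def touch(y,x0,z=22,step=1.5,xmax=606,thr=2.0):
    f0=np.mean([robot.observe()["contact_force"] for _ in range(3)],0)
    x=x0
    while x<xmax:
        x+=step; robot.servo_line([x,y,z],feed=40)
        s=robot.observe(); df=s["contact_force"]-f0
        if df[0]<-thr: 
            print("touch y",y,"cmd",x,"tcp",s["tcp_pos"].round(1),"df",df.round(1),"t",round(s["t"],2)); return s["tcp_pos"][0]
    print("none",y,s["tcp_pos"],df,s["t"]); return None
E
python3 - <<'E'
from h import *
X=touch(276,582)
s=robot.observe();print(s["t"])
cv2.imwrite("pics/touch0.png",viewer.read_camera("scene")[:,:,::-1])
E
```

```text
touch y 276 cmd 591.0 tcp [590.2 276.1  21.9] df [-3.3 -0.5  0.9] t 8.53
8.5333
```

View pics/touch0.png

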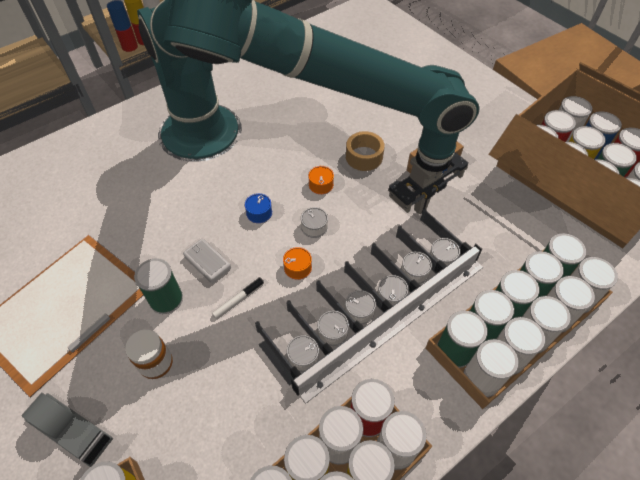

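The fingertip is on the nose of wall 0, at px (425,210). Next I'll touch walls 1 to 3.

Run:
```python
from h import *
X=590.2
for y in (195,115,35):
    yp=robot.observe()["tcp_pos"][1]
    robot.servo_line([X-7,yp,22],feed=80)
    robot.servo_line([X-7,y,22],feed=150)
    r=touch(y,X-6,xmax=604)
    if r is None: break
    X=r
robot.servo_line([X-12,35,22],feed=80)
print(robot.observe()["t"])
```

```text
touch y 195 cmd 591.7 tcp [590.7 195.   21.9] df [-3.8 -0.7  2.1] t 10.78
touch y 115 cmd 592.1654037479523 tcp [591.1 115.   21.9] df [-4.9 -1.7  3.1] t 12.96
touch y 35 cmd 592.6330191117245 tcp [591.6  35.   21.9] df [-3.9 -0.7  2.8] t 15.14
15.4583
```

Run:
```python
from h import *
robot.servo_line([570,35,90],feed=250)
robot.servo_line([400,50,90],feed=300)
grip(0.5,20)
robot.servo_line([405,50,14],feed=200)
s=robot.observe();print(s["t"],s["tcp_pos"].round(1),s["grip_width"],s["contact_force"].round(1))
cv2.imwrite("pics/pre_top.png",viewer.read_camera("top")[:,:,::-1])
im=viewer.read_camera("scene");cv2.imwrite("pics/pre_sc.png",cv2.resize(im[120:320,200:480],None,fx=2.8,fy=2.8)[:,:,::-1])
```

```text
17.9333 [405.   50.6  14.3] 0.5020035059466795 [-0.4 -0.2 -0.1]
```

View pics/pre_sc.png

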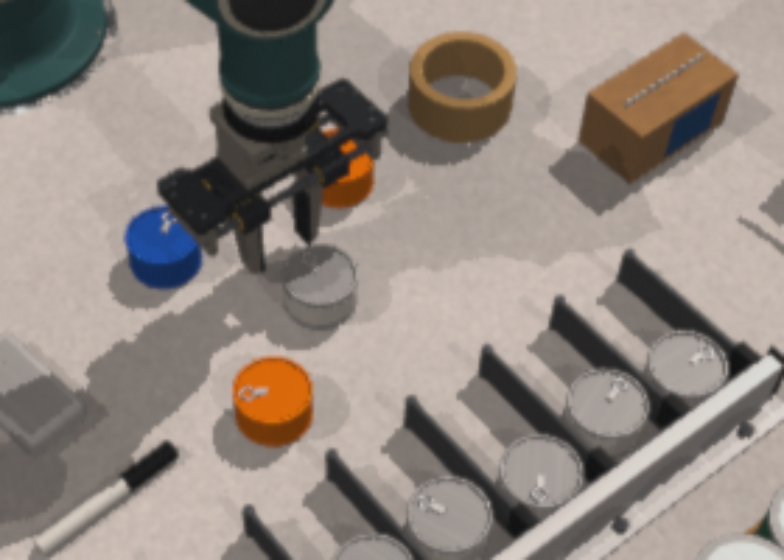

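The open fingers stand behind the grey tin (crop px 320,285), clear of the blue and orange ones. Next I'll push it diagonally to the gap mouth.

Run:
```python
from h import *
robot.servo_line([426,50,14],feed=60)
robot.servo_line([522,75,14],feed=60)
s=robot.observe();print(s["t"],s["tcp_pos"].round(1),s["contact_force"].round(1))
im=viewer.read_camera("top");cv2.imwrite("pics/p1_top.png",cv2.resize(im[140:300,200:420],None,fx=3.5,fy=3.5)[:,:,::-1])
r=viewer.pinpoint("tin","top");print([(round(d["confidence"],2),world("top",d["at"]).round(0).tolist()) for d in r])
im=viewer.read_camera("scene");cv2.imwrite("pics/p1_sc.png",cv2.resize(im[160:360,240:500],None,fx=3,fy=3)[:,:,::-1])
r=viewer.pinpoint("tin","scene");print([(round(d["confidence"],2),world("scene",d["at"]).round(0).tolist()) for d in r])
```

```text
20.3333 [521.9  75.   14.1] [ 0.8 -0.1 -0.3]
[(0.97, [367.0, 144.0, -3.0]), (0.66, [342.0, -29.0, -1.0])]
[(0.78, [529.0, -45.0, 1.0]), (0.63, [344.0, -24.0, 0.0]), (0.59, [555.0, 76.0, 0.0]), (0.49, [363.0, 151.0, 1.0])]
```

View pics/p1_top.png

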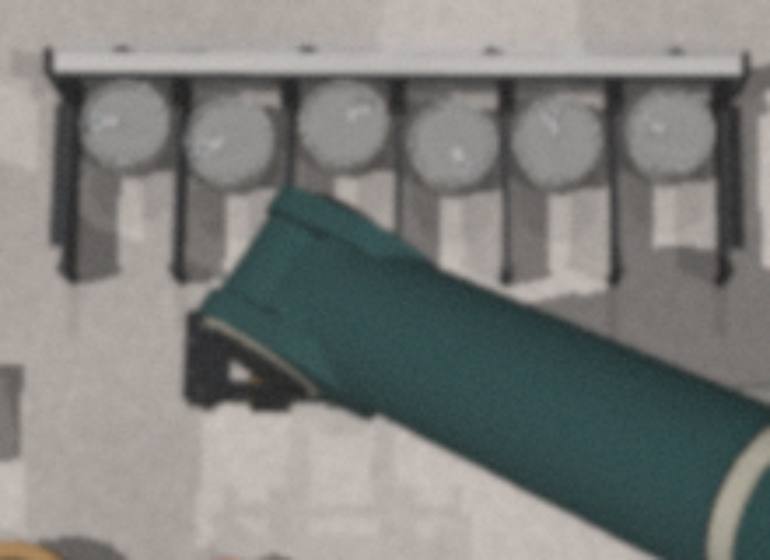

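View pics/p1_sc.png

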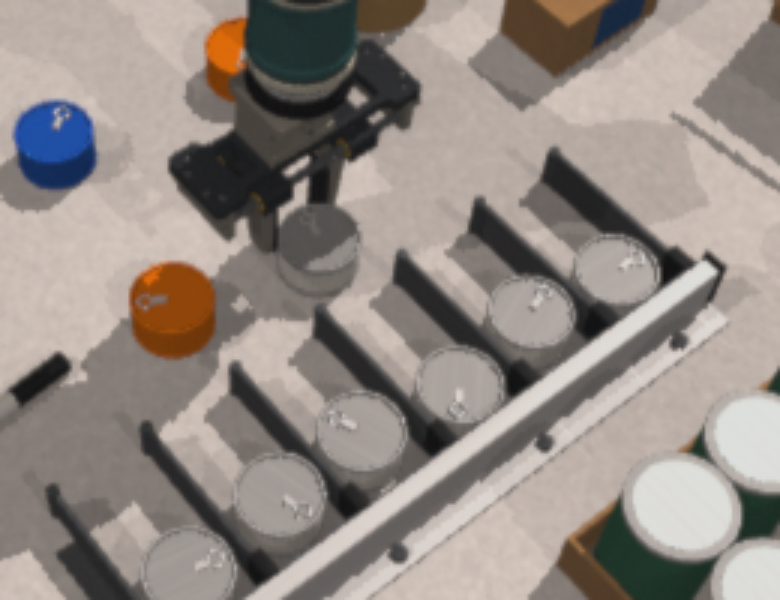

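Both views show the tin at (555,76), centred in front of gap 3. I'll narrow the fingers and push it in, watching the force.

Run:
```python
from h import *
robot.servo_line([506,75,14],feed=80)
grip(0.24,20)
s=robot.observe();f0=s["contact_force"];print(s["t"],s["grip_width"],f0.round(1))
robot.servo_line([513,75,14],feed=60)
x=513
while x<600:
    x+=8 if x<560 else 5
    robot.servo_line([x,75+0.006*(x-560),14],feed=60)
    s=robot.observe();df=s["contact_force"]-f0
    print(x,s["tcp_pos"].round(1),df.round(1))
    if abs(df[:2]).max()>8: print("stop");break
print(s["t"])
im=viewer.read_camera("scene");cv2.imwrite("pics/p2_sc.png",cv2.resize(im[160:360,240:500],None,fx=3,fy=3)[:,:,::-1])
```

```text
21.4083 0.2391471808223398 [-0.5  0.6  0.1]
521 [521.5  74.8  14. ] [-0.1 -1.6  0.1]
529 [529.5  74.9  14. ] [ 0.7 -0.9 -0.2]
537 [537.5  74.9  14. ] [ 1.  -0.9  0.3]
545 [545.5  74.9  14. ] [ 0.6 -0.6  0.1]
553 [553.5  75.   14. ] [ 1.  -0.  -1.3]
561 [561.5  75.   14. ] [ 0.1 -0.5 -0.1]
566 [566.4  75.   14. ] [ 0.  -0.6 -0.1]
571 [571.4  75.1  14. ] [ 0.8 -0.3  0.1]
576 [576.4  75.1  14. ] [ 0.6 -1.2  0.4]
581 [581.4  75.1  14. ] [-0.  -0.4 -0.5]
586 [586.4  75.1  14. ] [-0.3 -0.5  0.3]
591 [591.4  75.2  14. ] [ 0.  -0.1 -0.1]
596 [596.4  75.2  14. ] [-0.1 -0.1 -0.3]
601 [601.4  75.2  14. ] [ 0.5 -0.1  0.1]
25.375
```

View pics/p2_sc.png

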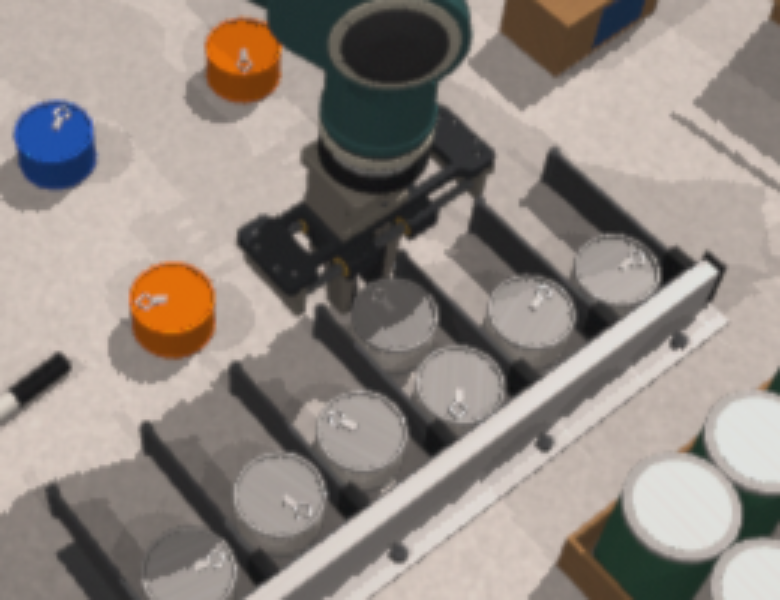

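The tin is in gap 3 (crop px 395,320), nearly touching the tin already there. I'll finish in 1 mm steps under a force guard.

Run:
```python
from h import *
f0=robot.observe()["contact_force"]; x=601
while x<620:
    x+=1
    robot.servo_line([x,75.2,14],feed=25)
    s=robot.observe();df=s["contact_force"]-f0
    print(x,s["tcp_pos"].round(1),df.round(1))
    if df[0]<-10 or abs(df[1])>10: print("stop");break
print(s["t"])
im=viewer.read_camera("scene");cv2.imwrite("pics/p3_sc.png",cv2.resize(im[160:360,240:500],None,fx=3,fy=3)[:,:,::-1])
```

```text
602 [602.   75.2  14. ] [-0.3  1.2 -0.1]
603 [603.   75.2  14. ] [-1.4 -0.   0.5]
604 [604.1  75.2  14. ] [-0.7  0.5  1. ]
605 [605.1  75.2  14. ] [-1.1 -0.3 -0.4]
606 [606.2  75.2  14. ] [-1.9  0.4  0.4]
607 [607.1  75.2  14. ] [-2.2  0.5 -0.5]
608 [608.1  75.2  14. ] [-1.2 -0.1  0.4]
609 [609.1  75.2  14. ] [-1.9  1.4 -0.5]
610 [610.1  75.2  14. ] [-1.7 -0.4  0.1]
611 [611.   75.2  14. ] [-2.1  0.8  0.5]
612 [611.9  75.2  14. ] [-3.8  1.3  1.3]
613 [613.1  75.2  14. ] [-2.6  0.8  0.9]
614 [613.4  75.3  13.9] [-4.3 -0.1  1.4]
615 [613.5  75.3  13.9] [-6.9  1.   3.3]
616 [613.6  75.3  13.9] [-10.7  -0.3   6.1]
stop
29.175
```

View pics/p3_sc.png

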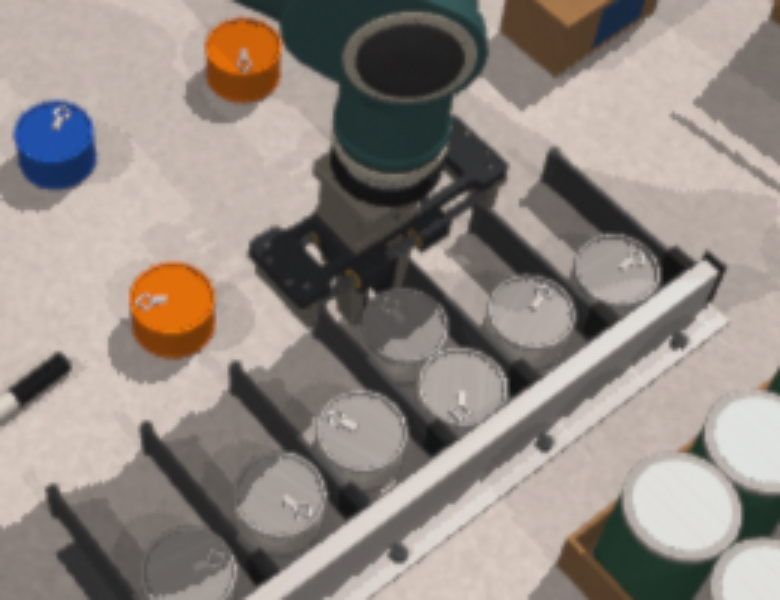

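It stopped hard at 613.5, against 613.6 predicted. I'll back straight off and check.

Run:
```python
from h import *
robot.servo_line([608,75.2,14],feed=20)
robot.servo_line([560,75,14],feed=100)
robot.servo_line([540,75,180],feed=250)
robot.movep([380,-420,230],down(-0.6))
s=robot.observe();print(s["t"],s["tcp_pos"].round(1))
im=viewer.read_camera("top");cv2.imwrite("pics/p4_full.png",im[:,:,::-1])
im=np.ascontiguousarray(im[:,:,::-1]);im=cv2.resize(im[140:300,200:420],None,fx=3.5,fy=3.5,interpolation=cv2.INTER_CUBIC)
def rk(x,y):th=.006;O=(601.8,35);return np.array([O[0]+x-y*th,O[1]+x*th+y,38])
a=np.linspace(0,6.283,60)
for x in (117.5,52.5):
    c=rk(x,40)
    cv2.polylines(im,[np.array([((w2pix("top",c+[32.5*np.cos(t),32.5*np.sin(t),0])-[200,140]+.5)*3.5).astype(int) for t in a])],1,(0,0,255),1)
cv2.imwrite("pics/p4_top.png",im)
for c in("top","scene"):
    im=viewer.read_camera(c)
    for n in("tin","lane_tin3"):
        print(c,n,[(round(d["confidence"],2),world(c,d["at"]).round(0).tolist()) for d in viewer.pinpoint(n,c)])
cv2.imwrite("pics/p4_sc.png",im[:,:,::-1])
print("expect",rk(117.5,40),rk(52.5,40),robot.observe()["t"])
```

```text
33.1167 [ 380.9 -418.8  230. ]
top tin [(0.86, [345.0, -28.0, -3.0]), (0.76, [654.0, 71.0, 3.0]), (0.76, [527.0, -51.0, -2.0]), (0.74, [368.0, 149.0, -3.0]), (0.51, [397.0, -209.0, -1.0]), (0.17, [603.0, 33.0, -3.0])]
top lane_tin3 [(0.94, [704.0, 157.0, -0.0]), (0.91, [711.0, 236.0, -0.0]), (0.89, [711.0, -170.0, -1.0]), (0.72, [721.0, 76.0, -1.0]), (0.66, [703.0, -5.0, -2.0]), (0.65, [701.0, -82.0, 5.0])]
scene tin [(0.97, [348.0, -28.0, -5.0]), (0.94, [528.0, -45.0, 0.0]), (0.67, [651.0, 76.0, 3.0]), (0.62, [363.0, 149.0, 3.0])]
scene lane_tin3 [(0.94, [712.0, -82.0, 4.0]), (0.86, [712.0, 234.0, 3.0]), (0.85, [715.0, -166.0, 4.0]), (0.82, [706.0, -8.0, -3.0]), (0.8, [723.0, 78.0, 4.0]), (0.76, [703.0, 159.0, 2.0])]
expect [719.06   75.705  38.   ] [654.06   75.315  38.   ] 33.4667
```

View pics/p4_top.png

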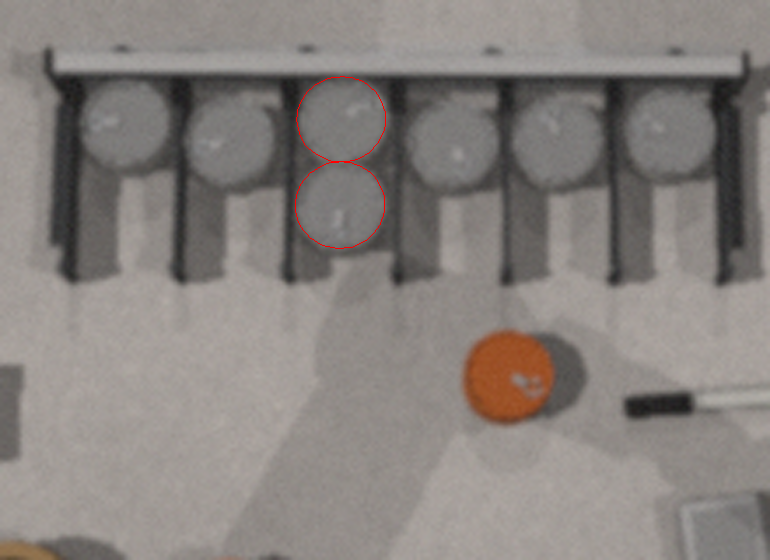

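View pics/p4_sc.png

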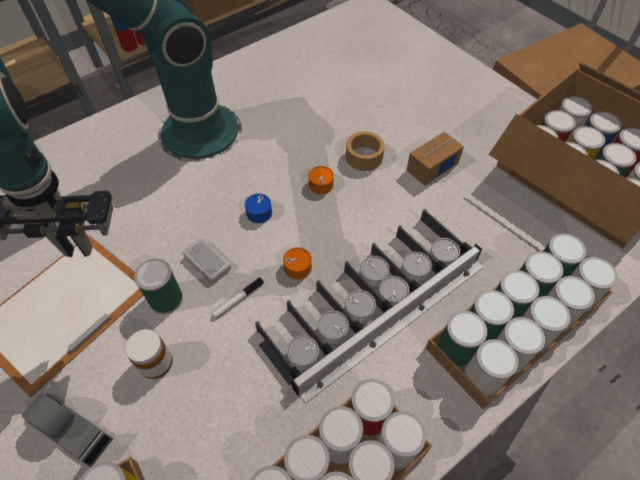

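The overlay circles for the home positions match both tins, at crop px (341,119) and (341,205). Everything else stands where it did at the start.

```bash
python3 -c "
from h import *
robot.job_done(); print(robot.observe()['t'])"
```

```text
the job is handed in; nothing more can be done
the job is handed in; nothing more can be done
```

The lone tin is in the third gap, tight against the tin already there, with both fully home against the back rail. I handed the job in at about 33.5 s of the 66 s allowed.

- **Counting by touch:** I touched walls 0, 1, 2 and 3 in turn with the shut fingertips, with 3–5 N at each. The contacts gave the rack's front at x≈602 mm and a yaw of about 0.006 rad.
- **Pushing:** I pushed the tin flat across the table to the mouth of the gap. I then pushed it in with the fingers narrowed until it stopped hard at TCP x = 613.5 mm (613.6 predicted), with a final push of about 11 N.
- **Last checks:** After backing off, the top-view overlay of the two home positions fitted both tins. The networks put the tin at x = 651–654 mm (654 expected) and the lane tin at 721–723 mm (719 expected), which is within their accuracy. The bystanders and other tins show no visible movement, and no check failed.

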